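# Release a painted label plate from its bench clamp and lay it out to dry

### The arm

A 6-joint arm with a two-finger parallel gripper is mounted at the origin on the work surface. World frame = base frame: x ahead of the robot, y to its left, z up, the work surface at z = 0. Lengths are in m, angles in rad, forces in N, time in s.
With the tool pointing down it reaches from about 0.35 to 0.975 m from the base axis. Payload 4.9 kg.
Tool frame: the origin (TCP) lies on the front face of the gripper's body, between the roots of the fingers; the fingertips stand ctrl.finger_overhang ahead of it and the grasp point (between the pads) lies 54 mm ahead of it (ctrl.finger_overhang is the distance from the TCP to the fingertips, in m); z points along the fingers, y is the line along which they close (so a half turn about z gives the same grasp; the last joint's range is limited). The gripper opens to 85 mm and grips with 20 to 120 N. Pads are 22 mm wide; open, the fingers measure 114 mm over their backs; the gripper's body (76 mm by 85 mm) begins 54 mm behind the grasp point. The pads swing forward as they close: fully open they stand 13 mm farther back than shut.
Start: joints at [-1.392, 0.053, 1.613, -0, 1.476, -0.119], TCP at [0.183, -0.597, 0.304] pointing down, gripper open.
Joint ranges: [-3.01, 3.01], [-1.01, 2.22], [0.06, 2.58], [-1.02, 4.17], [0.09, 2.62], [-3.14, 3.14]. Speed limits (rad/s): [2.57, 2.57, 3.14, 3.14, 3.14, 3.14].

### API

Orientations are given as a rotation vector (axis times angle).
In Python, from station import ctrl, vision gives the robot as it stands. The module is installed in compiled form; this text tells all that it offers.
- The arm moves only by the tool drive_tool, never from a script. Its argument "rows" is a list of rows, each a list of 2 entries, a list of its own where there are three numbers: the shift along the tool's x, y, z in m, then the turn about the tool's z in rad. A call has 1 to 10 rows; each row shifts and turns the commanded pose from where the row before left it, along the tool's axes as they then stand; what a row does not reach is not made up. A row lasts 1/10 s, in which the tool goes at most 50 mm and 8.59 degrees, less where a joint would pass 70% of its speed; a pose out of reach is approached as far as the arm can. A call with a gripper value outside its range is refused whole. "jaw" is the closure, from 0 (fully open) to 1 (shut), set as the call begins (left out, the last holds). The fingers move at their own pace and stop on an object; "grip_force" is the grip in N (left out, the last holds). Time passes only in rows, so rows that do not move let the fingers close. It gives the time, the measured TCP pose, the force, the opening and the grip force at its end, in the units of the state.
- ctrl.get_obs(): the state, without advancing time (a new reading comes with each control period).
- vision.get_image(name): name is "scene" or "top"; returns a dict with "image" (420x560x3 uint8, blue, green, red), "vertical_fov" (degrees; the focal length in pixels is half the picture's height over the tangent of half this angle, whatever the lens; pixels are square), "cx", "cy" (the principal point, pixels), "R" (3x3) and "t" (3): a world point X has camera coordinates R X + t. Camera axes: x right, y down, z forward; pixel columns grow to the right and rows downward; lengths in m; the calibration is good to about 2 mm. A picture is of the moment at which its call begins. There is no depth.
- ctrl.finish_job(): hands the job in; it is judged then, once.
The state is a dict: "t": time; "q": joint angles; "dq": joint speeds; "effort": joint torques, N m; "tool_pos": TCP position; "tool_rot": TCP orientation; "contact_force": force on the tool from outside, world axes, zero at the start; "wrist_torque": the same for the moment, N m; "opening": finger opening in m; "grip_force": force on a finger pad.
Only numpy, scipy, OpenCV 4.12 (cv2) and the standard library are available. Lean on these libraries where they do the work, as an engineer would, in place of code of your own. Each camera call takes 0.05 s, during which the arm holds its last target. There are 200 camera calls.

### The job

The label plate in the bench clamp is finished: swing the clamp bar up by its red handle, past upright until it stays open by itself, then slide the plate out endwise through the open end of its channel, never dragging it under the lowered bar. It is brittle fired clay, so press on it only lightly. Lay it painted face up, squarely on the one empty cork strip of the drying board, leave the bar standing open, and leave everything else as it is.

Things in the scene. Friction and masses are not known exactly. Their poses are not given: they have to be found in the camera images.
- bed: The plate clamp, fixed to the bench: aluminium base 110 x 180 mm (local x, y), upper face 24 mm above the bench; origin at the bench under its centre. On it a channel along local y, 39 mm wide, between two dark rails (14 mm wide, tops at 33 mm), closed by a stop at its -y end, open at its +y end (the mouth). Local +x points away from the robot, +y to its left, turned by up to 0.3 rad.
- bed_mouth (a point): Middle of the channel floor at the open +y end of the base, 24 mm above the bench; beyond it only the bench. A fingertip pressed on the plate's face with 5 to 15 N, over the base, draws the plate along (it slides easily on the slick white liner, friction about 0.3); over 40 N would crack it. Its end can be gripped by the sides once it stands out of the mouth.
- clamp (a joint): Angle of the hinged clamp bar, rad: 0 = lying across the plate, grows as the handle is swung up and away from the robot, 2.05 = stopped open. No spring or lock, little friction, about 0.26 kg: below about 1.57 (upright) it falls back onto the plate, past that it falls open and stays. The bar, 24 mm wide, crosses the channel 45 mm to -y of the bed's centre; its rubber pad rests on the plate.
- clamp_hinge (a point): On the hinge axis, midway along it, 42 mm above the bench, 45 mm to +x and 45 mm to -y of the bed's centre. The axis is level, along the bed's local y.
- clamp_handle (a point): Middle of the red grip sleeve (14 mm diameter, 56 mm long, parallel to the hinge axis) closing a steel loop at the free end of the bar, 150 mm from the hinge; 42 mm above the bench when shut. The loop is open: 42 mm free between sleeve and bar end, 64 mm free between its side wires (8 mm thick).
- plate: Black fired-clay label plate, cream diamonds painted on its face, 36 x 160 x 10 mm (local x, y, z), about 0.13 kg; origin at the centre of its underside, z out of the painted face. It lies in the channel, long side along it, its face 1 mm above the rails, so its sides cannot be gripped there; its front end is 0 to 10 mm inside the mouth. With over 80 mm outside it would tip.
- board: Plywood drying board, 190 x 226 x 14 mm (local x, y, z), fixed; origin at the bench under its centre. Three cork strips, each 172 mm long (local x) and 50 mm wide, lie flush in its top, side by side along local y, 72 mm apart. Two carry painted plates, one (any of the three) is empty.
- place0 (a point): Centre of the -y cork strip of the board, at its top, 14 mm above the bench; its x axis runs along the strip.
- place1 (a point): Centre of the middle cork strip, likewise.
- place2 (a point): Centre of the +y cork strip, likewise.
- painted_a: A finished plate (round dots), the same size as the other, lying on one cork strip with its long local y along the strip; leave it alone.
- painted_b: A finished plate (chevrons), the same size, lying on another cork strip with its long local y along the strip; leave it alone.
- jar: Closed jar of cream slip with a white lid, 68 mm diameter, 75 mm high, origin under its centre; leave it alone.
- tumbler: Black travel tumbler with a white lid, 74 mm diameter, 179 mm high, origin under its centre; leave it alone.
Not all that is in view belongs to the job. Leave any green or purple look-alike of the plate alone.

How it is judged:
By the outcome, as a careful person would: the job done as asked, in the order asked, and still so for the second after the job is handed in, with the robot touching nothing.
It also fails if it takes over 69 s, if anything falls off the work surface, if the arm or the gripper's body presses on something with over 40 N, if the wrist force passes 120 N, or if a joint passes its speed limit or range.

## Working session

There is one attempt and no reset: what is moved stays moved. The work goes in short steps, Python scripts to look and compute and a tool call to move; the robot and the scene stay as the last step left them, time stands still between calls to the robot, and variables do not carry over. Pictures are saved under pics/ and viewed, at most 10 in all, crops included, and the job is handed in when it is done.

Besides the shell and the picture viewer there is one more tool, called after "Emit:" by a JSON object that holds its "name" and its "arguments". drive_tool: Moves the arm, as the interface text tells. Its arguments: {"type":"object","properties":{"rows":{"type":"array","items":{"type":"array"}},"jaw":{"type":"number"},"grip_force":{"type":"number"}},"required":["rows"]}

```bash
mkdir -p pics; cat > h.py <<'E'
import numpy as np,cv2
from station import ctrl,vision
def cam(n):
    d=vision.get_image(n); h=d["image"].shape[0]
    f=h/2/np.tan(np.radians(d["vertical_fov"])/2)
    d["K"]=np.array([[f,0,d["cx"]],[0,f,d["cy"]],[0,0,1]]); d["R"]=np.array(d["R"]);d["t"]=np.array(d["t"]);return d
def ray(d,px,z):
    px=np.atleast_2d(np.array(px,float)); v=np.c_[px,np.ones(len(px))]@np.linalg.inv(d["K"]).T@d["R"]
    c=-d["R"].T@d["t"]; return c+v*((z-c[2])/v[:,2])[:,None]
def proj(d,X):
    X=np.atleast_2d(X)@d["R"].T+d["t"]; p=X@d["K"].T; return p[:,:2]/p[:,2:]
E
python3 - <<'E'
from h import *
for n in("top","scene"):
    d=cam(n);cv2.imwrite(f"pics/{n}0.png",d["image"]);np.save(n+"0.npy",d,allow_pickle=True)
    print(n,d["vertical_fov"],d["cx"],d["cy"],-d["R"].T@d["t"],d["R"].round(3).tolist())
o=ctrl.get_obs();print(o,ctrl.finger_overhang)
E
```

```text
top 47.779912102690055 278.9473652471625 206.72913668108987 [ 0.37239019 -0.07323287  1.12040426] [[-0.076, -0.997, 0.002], [-0.977, 0.074, -0.201], [0.2, -0.017, -0.98]]
scene 42.190989569009886 280.1983437678335 198.85928305957302 [ 1.41959748 -0.03478221  1.34172628] [[-0.069, 0.998, 0.003], [0.839, 0.06, -0.541], [-0.54, -0.035, -0.841]]
{'t': 0.1, 'q': array([-1.39198824e+00,  5.32788124e-02,  1.61416520e+00,  8.71956253e-06,
        1.47600686e+00, -1.18989484e-01]), 'dq': array([ 0.00254019, -0.00166533, -0.00565687,  0.00132403, -0.00239016,
        0.00032188]), 'effort': array([ 2.70145492e-04, -3.94903243e+01, -3.71363604e+01, -9.21930837e-05,
        3.91019668e-03, -2.02620248e-05]), 'tool_pos': array([ 0.18331519, -0.59705723,  0.30278821]), 'tool_rot': array([-3.10499416e+00, -4.65775862e-01,  7.36174849e-05]), 'contact_force': array([-0.17439909, -0.5825812 , -0.25079038]), 'wrist_torque': array([-0.03817415,  0.00742319, -0.00746252]), 'grip_force': 0.0, 'opening': 0.08533805172309747} 0.0726
```

View pics/top0.png

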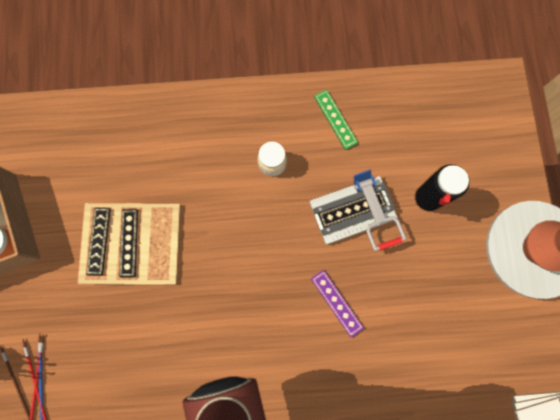

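View pics/scene0.png

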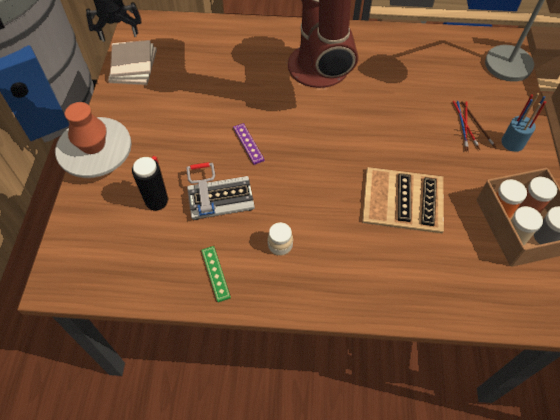

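The top view shows the clamp at about (355,210) with its red handle at (390,243), the mouth facing left, and the tumbler close by at (435,190). On the board, the empty cork strip is the right-hand one at (161,243), which is the -y strip (place0). Next I'll measure these.

```bash
cat > m.py <<'E'
from h import *
def blob(d,mask,roi,keep=1):
    x0,y0,x1,y1=roi; m=np.zeros_like(mask);m[y0:y1,x0:x1]=mask[y0:y1,x0:x1]
    n,l,s,c=cv2.connectedComponentsWithStats(m); return m,[(tuple(c[i].round(2)),int(s[i][4])) for i in range(1,n) if s[i][4]>=6]
D={n:np.load(n+"0.npy",allow_pickle=True).item() for n in("top","scene")}
R={"top":dict(h=(365,225,412,255),bed=(305,165,400,250),tum=(410,160,475,215),board=(60,190,195,300)),
   "scene":dict(h=(183,155,220,180),bed=(180,165,262,225),board=(355,160,455,235))}
for n,d in D.items():
    im=d["image"];hsv=cv2.cvtColor(im,cv2.COLOR_BGR2HSV);H,S,V=cv2.split(hsv)
    red=(((H<6)|(H>174))&(S>170)&(V>140)).astype(np.uint8)
    m,b=blob(d,red,R[n]["h"]);print(n,"red",b)
    pts=np.argwhere(m)[:,::-1];w=ray(d,pts,.046)[:,:2];c=w.mean(0);u,s,vt=np.linalg.svd(w-c);a=(w-c)@vt[0];print(" handle",c,"dir",vt[0],np.arctan2(-vt[0][0],vt[0][1]),np.ptp(a),len(w))
    cream=((S<110)&(V>150)&(H>12)&(H<35)).astype(np.uint8)
    m,b=blob(d,cream,R[n]["bed"]);print(" cream",b)
    for k,z in(("bed",.034),):
        q=ray(d,[x[0] for x in b],z);print(q[:,:2].round(4).tolist())
    wood=((H>10)&(H<28)&(S>60)&(S<160)&(V>150)).astype(np.uint8)
    m,b=blob(d,wood,R[n]["board"]);cs=cv2.morphologyEx(m,cv2.MORPH_CLOSE,np.ones((25,25)))
    ct=max(cv2.findContours(cs,cv2.RETR_EXTERNAL,cv2.CHAIN_APPROX_NONE)[0],key=cv2.contourArea)
    w=ray(d,ct[:,0],.014)[:,:2].astype(np.float32);print(" board",cv2.minAreaRect(w))
    x0,y0,x1,y1=(300,150,480,260) if n=="top" else (125,140,265,230)
    cv2.imwrite(f"pics/{n}c.png",cv2.resize(im[y0:y1,x0:x1],None,fx=4.4,fy=4.4,interpolation=cv2.INTER_CUBIC))
E
python3 m.py
```

```text
top red [((np.float64(389.85), np.float64(243.26)), 136)]
 handle [ 0.48843913 -0.33782139] dir [ 0.26711436 -0.96366484] -2.8711953130651167 0.052918315964751154 136
 cream [((np.float64(378.39), np.float64(178.72)), 36), ((np.float64(364.28), np.float64(218.04)), 1199), ((np.float64(332.64), np.float64(196.37)), 461), ((np.float64(385.6), np.float64(197.57)), 53), ((np.float64(356.56), np.float64(207.24)), 25), ((np.float64(387.83), np.float64(207.83)), 6), ((np.float64(320.0), np.float64(208.5)), 6), ((np.float64(347.56), np.float64(210.24)), 25), ((np.float64(338.6), np.float64(213.44)), 25), ((np.float64(318.16), np.float64(221.64)), 73), ((np.float64(329.68), np.float64(216.86)), 22), ((np.float64(327.88), np.float64(229.12)), 8)]
[[0.6445, -0.3326], [0.5529, -0.2886], [0.61, -0.2203], [0.5977, -0.3441], [0.5798, -0.2735], [0.5728, -0.3463], [0.5833, -0.1879], [0.5743, -0.2517], [0.5683, -0.2301], [0.5526, -0.1807], [0.5618, -0.2085], [0.5333, -0.2016]]
 board ((0.5389822721481323, 0.2724415361881256), (0.3302384614944458, 0.2566740810871124), 85.65869903564453)
scene red [((np
[... 433 characters left out ...]
14)), 21), ((np.float64(240.5), np.float64(190.2)), 10), ((np.float64(225.33), np.float64(192.75)), 12), ((np.float64(232.55), np.float64(191.36)), 11), ((np.float64(217.2), np.float64(194.0)), 10), ((np.float64(191.43), np.float64(199.38)), 21), ((np.float64(234.23), np.float64(206.61)), 264), ((np.float64(193.69), np.float64(215.0)), 13)]
[[0.4922, -0.3703], [0.5201, -0.3615], [0.5145, -0.2938], [0.5578, -0.2833], [0.5567, -0.3518], [0.5561, -0.179], [0.5583, -0.2061], [0.5702, -0.2486], [0.5639, -0.2285], [0.5761, -0.2714], [0.5996, -0.3423], [0.6151, -0.2177], [0.6507, -0.3278]]
 board ((0.5286291241645813, 0.2763151228427887), (0.2571396231651306, 0.3209364414215088), 4.065370559692383)
```

View pics/topc.png

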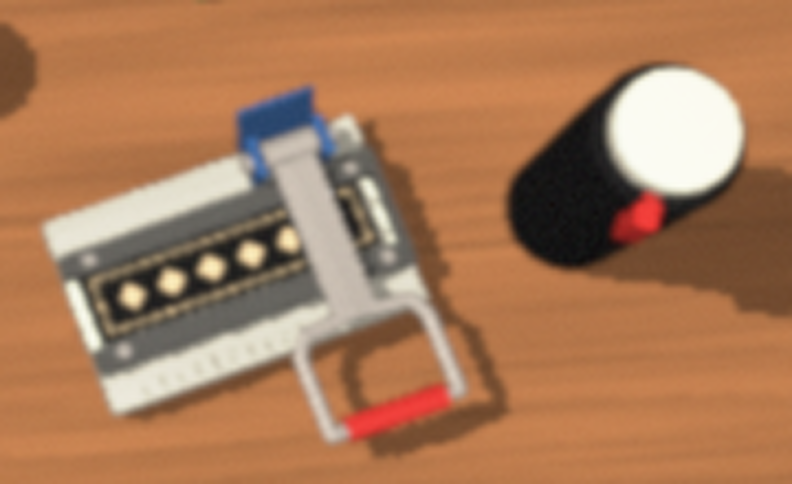

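```bash
cat > b.py <<'E'
from m import *
print("-----")
for n,d in D.items():
    im=d["image"];hsv=cv2.cvtColor(im,cv2.COLOR_BGR2HSV)
    P=[(103,286),(130,206),(187,240),(161,240),(150,240),(98,240)] if n=="top" else [(400,173),(445,200),(460,200),(380,195),(370,226),(430,200)]
    print(n,[hsv[y,x].tolist() for x,y in P])
    x0,y0,x1,y1=R[n]["board"]
    cv2.imwrite(f"pics/{n}b.png",cv2.resize(im[y0:y1,x0:x1],None,fx=4,fy=4,interpolation=cv2.INTER_CUBIC))
d=D["top"];print("tum base",ray(d,[(429.5,197.7)],0),"lid",ray(d,[(453.5,179.5)],.179),"jar lid",ray(d,[(272,156)],.075))
d=D["scene"];print("tum lid",ray(d,[(146,167)],.179),"jar lid",ray(d,[(280,233)],.075))
a=cv2.imread("pics/topb.png");b=cv2.imread("pics/sceneb.png");w=max(a.shape[1],b.shape[1])
a=cv2.resize(a,None,fx=.7,fy=.7);b=cv2.resize(b,None,fx=.9,fy=.9);h=max(a.shape[0],b.shape[0])
pad=lambda i:cv2.copyMakeBorder(i,0,h-i.shape[0],0,0,cv2.BORDER_CONSTANT)
o=np.hstack([pad(a),pad(b)]);print(o.shape,a.shape,b.shape);cv2.imwrite("pics/bb.png",o)
E
python3 b.py|sed -n '/-----/,$p'
```

```text
-----
top [[13, 154, 179], [18, 112, 237], [12, 153, 188], [14, 127, 231], [15, 125, 218], [24, 26, 50]]
scene [[16, 113, 153], [12, 155, 155], [12, 161, 90], [13, 136, 188], [13, 163, 141], [0, 26, 29]]
tum base [[ 0.59634348 -0.45868083  0.        ]] lid [[ 0.59482646 -0.45162296  0.179     ]] jar lid [[ 0.70642428 -0.08494741  0.075     ]]
tum lid [[ 0.59838707 -0.4436268   0.179     ]] jar lid [[ 0.71387426 -0.08105351  0.075     ]]
(308, 738, 3) (308, 378, 3) (270, 360, 3)
```

View pics/bb.png

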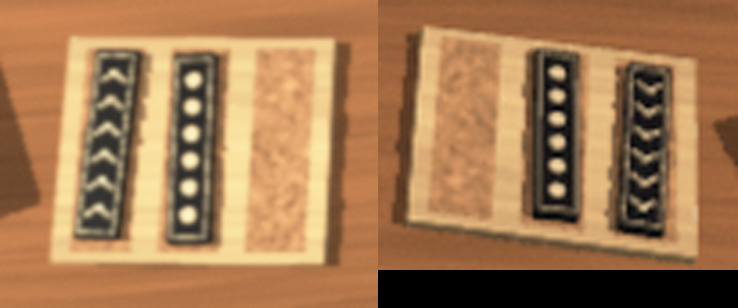

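The crop shows the empty cork strip at crop (280,150) in the top view, with the dots plate on the middle strip and the chevrons plate on the far strip. I read the board's top-view corners as (70,38), (334,38), (322,263) and (52,262).

```bash
cat > c.py <<'E'
from m import *
print("-----")
C={"top":np.array([(70,38),(334,38),(322,263),(52,262)])/2.8+(60,190),"scene":np.array([(697-378,60),(427-378,27),(408-378,220),(695-378,254)])/3.6+(355,160)}
K={"top":np.array([(254,48),(314,48),(305,251),(246,251)])/2.8+(60,190),"scene":np.array([(441-378,38),(501-378,42),(491-378,219),(428-378,212)])/3.6+(355,160)}
for n,d in D.items():
    w=ray(d,C[n],.014)[:,:2]
    if n=="scene": pass
    print(n,w.round(4).tolist(),"ctr",w.mean(0),"edges",np.linalg.norm(np.roll(w,-1,0)-w,axis=1).round(4))
    e=[np.arctan2(*(w[i]-w[j])[::-1]) for i,j in((0,3),(1,2))];f=[np.arctan2(*(w[i]-w[j])[::-1])-np.pi/2 for i,j in((0,1),(3,2))];print(np.round(e+f,3))
    k=ray(d,K[n],.014)[:,:2];print(" cork",k.mean(0),np.linalg.norm(np.roll(k,-1,0)-k,axis=1).round(4))
E
python3 c.py|sed -n '/-----/,$p'
```

```text
-----
top [[0.6415, 0.3675], [0.6245, 0.1435], [0.4359, 0.1598], [0.4536, 0.3811]] ctr [0.53891173 0.2629656 ] edges [0.2246 0.1893 0.2221 0.1884]
[-0.073 -0.086 -0.076 -0.08 ]
 cork [0.53383739 0.19190668] [0.051  0.1708 0.0486 0.1708]
scene [[0.4538, 0.3899], [0.4359, 0.1674], [0.6249, 0.1491], [0.6397, 0.3713]] ctr [0.53855605 0.2694333 ] edges [0.2233 0.1899 0.2227 0.1869]
[ 3.042  3.045 -0.08  -0.067]
 cork [0.53226498 0.19663542] [0.0498 0.173  0.0494 0.1706]
```

Emit:
{"name": "drive_tool", "arguments": {"rows": [[[0,0,0],-0.149],[[0,0,0],-0.149],[[0,0,0],-0.149],[[0,0,0],-0.149],[[0,0,0],-0.149],[[0,0,0],-0.149],[[0,0,0],-0.149],[[0,0,0],-0.149],[[0,0,0],-0.149],[[0,0,0],-0.149]], "jaw": 0.5}}

```text
t: 1.1
tool_pos: [0.1833, -0.5972, 0.3032]
tool_rot: [-1.96, -2.454, -0.001]
contact_force: [0.5, 0.5, -0.0]
opening: 0.0423
grip_force: 0.0
```

Emit:
{"name": "drive_tool", "arguments": {"rows": [[[0,0,0],-0.042],[[0.019,0.04,0],0],[[0.019,0.04,0],0],[[0.019,0.04,0],0],[[0.019,0.04,0],0],[[0.019,0.04,0],0],[[0.019,0.04,0],0],[[0.019,0.04,0],0],[[0.019,0.04,0],0],[[0.019,0.04,0],0]]}}

```text
t: 2.1
tool_pos: [0.4886, -0.3384, 0.3034]
tool_rot: [-1.915, -2.489, 0.0]
contact_force: [0.1, -0.6, -0.1]
opening: 0.0424
grip_force: 0.0
```

Emit:
{"name": "drive_tool", "arguments": {"rows": [[[0,0,0.035],0],[[0,0,0.035],0],[[0,0,0.035],0],[[0,0,0.035],0],[[0,0,0.035],0],[[0,0,0.03],0],[[0,0,0],0]]}}

```text
t: 2.8
tool_pos: [0.4845, -0.3373, 0.093]
tool_rot: [-1.909, -2.481, -0.001]
contact_force: [-1.3, -0.1, -0.6]
opening: 0.0424
grip_force: 0.0
```

Emit:
{"name": "drive_tool", "arguments": {"rows": [[[0,0,0],0],[[0,0,0],0],[[0,0,0],0],[[0,0,0],0],[[0,0,0],0]], "jaw": 1, "grip_force": 20}}

```text
t: 3.3
tool_pos: [0.4895, -0.3405, 0.1013]
tool_rot: [1.912, 2.485, 0.002]
contact_force: [5.0, 0.9, -2.5]
opening: 0.0129
grip_force: 21.5
```

```bash
python3 - <<'E'
from h import *
d=cam("top");cv2.imwrite("pics/grip.png",cv2.resize(d["image"][150:290,300:480],None,fx=4,fy=4))
E
```

```text
(no output)
```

View pics/grip.png

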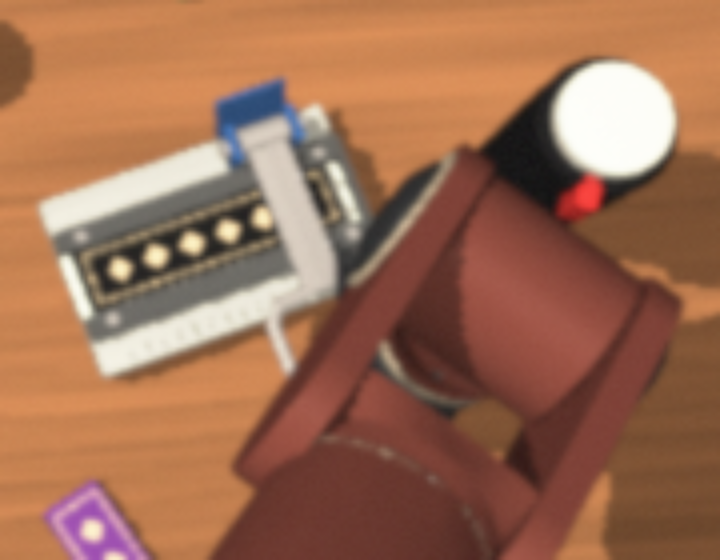

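The jaws hold the sleeve (opening 13 mm). Next is swinging it up along the arc.

Emit:
{"name": "drive_tool", "arguments": {"rows": [[[0,0.0007,-0.015],0],[[0,0.0022,-0.0148],0],[[0,0.0037,-0.0145],0],[[0,0.0051,-0.0141],0],[[0,0.0065,-0.0135],0],[[0,0.0078,-0.0128],0],[[0,0.0091,-0.0119],0],[[0,0.0102,-0.011],0],[[0,0.0113,-0.0099],0],[[0,0.0122,-0.0087],0]]}}

```text
t: 4.35
tool_pos: [0.5543, -0.3226, 0.2262]
tool_rot: [1.916, 2.489, -0.003]
contact_force: [1.2, -1.7, -4.0]
opening: 0.0128
grip_force: 21.3
```

Emit:
{"name": "drive_tool", "arguments": {"rows": [[[0,0.013,-0.0075],0],[[0,0.0137,-0.0061],0],[[0,0.0142,-0.0047],0],[[0,0.0146,-0.0033],0],[[0,0.0149,-0.0018],0],[[0,0.015,-0.0003],0],[[0,0.0149,0.0012],0],[[0,0.0148,0.0027],0],[[0,0.0144,0.0041],0],[[0,0.0139,0.0056],0]]}}

```text
t: 5.35
tool_pos: [0.6938, -0.2846, 0.2346]
tool_rot: [-1.915, -2.489, -0.001]
contact_force: [-3.6, 3.4, -1.1]
opening: 0.0134
grip_force: 23.1
```

Emit:
{"name": "drive_tool", "arguments": {"rows": [[[0,0,0],0],[[0,0,0],0]]}}

```text
t: 5.55
tool_pos: [0.6933, -0.2848, 0.2348]
tool_rot: [-1.915, -2.49, -0.002]
contact_force: [-0.1, 5.5, 0.3]
opening: 0.0132
grip_force: 23.3
```

Emit:
{"name": "drive_tool", "arguments": {"rows": [[[0,0,0],0],[[0,0,0],0],[[0,0,0],0],[[0,0,-0.02],0],[[0,0,-0.03],0],[[0,0,-0.03],0],[[0,0,-0.02],0]], "jaw": 0.5}}

```text
t: 6.25
tool_pos: [0.6927, -0.2865, 0.3386]
tool_rot: [1.915, 2.486, 0.0]
contact_force: [-0.2, -0.9, -0.3]
opening: 0.0428
grip_force: 0.0
```

```bash
python3 - <<'E'
from h import *
d=cam("scene");cv2.imwrite("pics/open.png",cv2.resize(d["image"][100:260,100:320],None,fx=3.5,fy=3.5))
E
```

```text
(no output)
```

View pics/open.png

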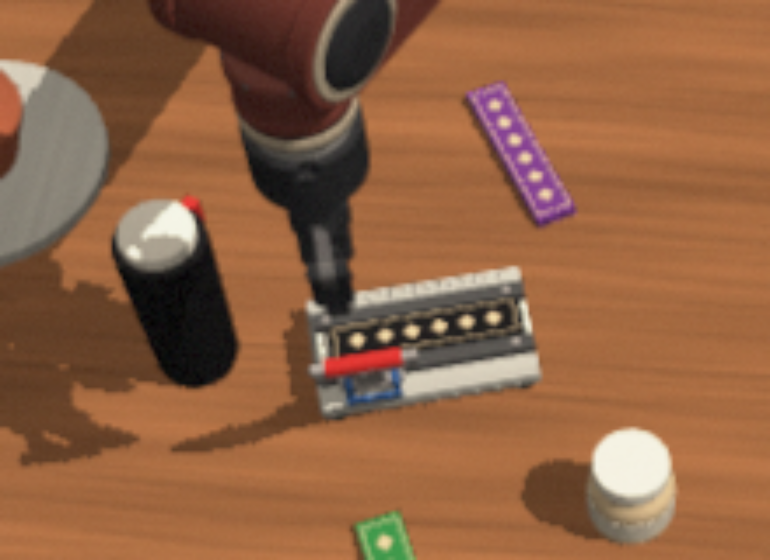

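The bar stands open by itself, with the red sleeve now behind the channel. The whole plate is visible, its diamonds running from (357,341) to (494,317) in the crop.

```bash
python3 - <<'E'
from h import *
d=np.load("scene0.npy",allow_pickle=True).item()
for a in ((357,341),(494,317),(425.5,329)): print(ray(d,[np.array(a)/3.5+100],.034))
E
```

```text
[[ 0.59082921 -0.31319843  0.034     ]]
[[ 0.55942705 -0.20409074  0.034     ]]
[[ 0.57519391 -0.25887314  0.034     ]]
```

Emit:
{"name": "drive_tool", "arguments": {"rows": [[[0.01,-0.021,0],0],[[0.01,-0.021,0],0],[[0.01,-0.021,0],0],[[0.01,-0.021,0],0],[[0.008,-0.021,0],0],[[0,0,0.04],0],[[0,0,0.04],0],[[0,0,0.04],0],[[0,0,0.04],0],[[0,0,0.03],0]], "jaw": 1}}

```text
t: 7.3
tool_pos: [0.5772, -0.2658, 0.1416]
tool_rot: [-1.915, -2.487, 0.001]
contact_force: [-0.7, -0.4, 0.3]
opening: -0.0002
grip_force: 0.0
```

Emit:
{"name": "drive_tool", "arguments": {"rows": [[[0,0,0],0],[[0,0,0.006],0],[[0,0,0.006],0],[[0,0,0],0],[[0,0,0],0]]}}

```text
t: 7.8
tool_pos: [0.5796, -0.2665, 0.1347]
tool_rot: [1.915, 2.488, 0.0]
contact_force: [0.0, 0.7, 1.1]
opening: 0.0
grip_force: 0.0
```

Emit:
{"name": "drive_tool", "arguments": {"rows": [[[0,0,0.01],0],[[0,0,0.008],0],[[0,0,0.004],0],[[0,0,0.002],0],[[0,0,0],0],[[0,0,0],0]]}}

```text
t: 8.4
tool_pos: [0.579, -0.2662, 0.1093]
tool_rot: [1.916, 2.49, 0.0]
contact_force: [-0.1, -0.5, -0.1]
opening: 0.0001
grip_force: 0.0
```

Tip at about 36.7 mm, so I'll creep down until there is contact.

Emit:
{"name": "drive_tool", "arguments": {"rows": [[[0,0,0.001],0],[[0,0,0.001],0],[[0,0,0],0],[[0,0,0],0]]}}

```text
t: 8.8
tool_pos: [0.5789, -0.2661, 0.1073]
tool_rot: [1.916, 2.49, -0.0]
contact_force: [0.4, -0.2, 0.1]
opening: 0.0001
grip_force: 0.0
```

Emit:
{"name": "drive_tool", "arguments": {"rows": [[[0,0,0.001],0],[[0,0,0],0],[[0,0,0],0]]}}

```text
t: 9.1
tool_pos: [0.5791, -0.2663, 0.1067]
tool_rot: [1.916, 2.489, 0.0]
contact_force: [-0.2, 0.0, 2.8]
opening: 0.0
grip_force: 1.4
```

Emit:
{"name": "drive_tool", "arguments": {"rows": [[[0,0,0.001],0],[[0,0,0],0],[[0,0,0],0]]}}

```text
t: 9.4
tool_pos: [0.5794, -0.2664, 0.1067]
tool_rot: [1.915, 2.489, 0.0]
contact_force: [-1.7, 1.6, 7.0]
opening: 0.0001
grip_force: 3.6
```

Emit:
{"name": "drive_tool", "arguments": {"rows": [[[0.002,0,0.0005],0],[[0.004,0,0],0],[[0.004,0,0],0],[[0.005,0,0],0],[[0.005,0,0],0]]}}

```text
t: 9.9
tool_pos: [0.5751, -0.2479, 0.1067]
tool_rot: [1.913, 2.486, -0.0]
contact_force: [1.0, -2.1, 6.4]
opening: -0.0002
grip_force: 2.7
```

Emit:
{"name": "drive_tool", "arguments": {"rows": [[[0.005,0,0],0],[[0.005,0,0],0],[[0.005,0,0],0],[[0.005,0,0],0],[[0.005,0,0],0],[[0.005,0,0],0],[[0.005,0,0],0],[[0.005,0,0],0],[[0.005,0,0],0],[[0.003,0,0],0]]}}

```text
t: 10.9
tool_pos: [0.5627, -0.2014, 0.1067]
tool_rot: [1.913, 2.486, -0.001]
contact_force: [-0.0, -2.3, 5.8]
opening: -0.0001
grip_force: 2.9
```

Emit:
{"name": "drive_tool", "arguments": {"rows": [[[0,0,-0.01],0],[[0,0,-0.03],0],[[0,0,-0.02],0],[[0,0,0],0]]}}

```text
t: 11.3
tool_pos: [0.5633, -0.2013, 0.1686]
tool_rot: [1.912, 2.485, 0.002]
contact_force: [0.1, -0.3, 0.8]
opening: -0.0002
grip_force: 0.0
```

```bash
python3 - <<'E'
from h import *
d=cam("scene");np.save("scene1.npy",d,allow_pickle=True);cv2.imwrite("pics/drag.png",cv2.resize(d["image"][130:230,160:340],None,fx=4.4,fy=4.4,interpolation=cv2.INTER_CUBIC))
E
```

```text
(no output)
```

View pics/drag.png

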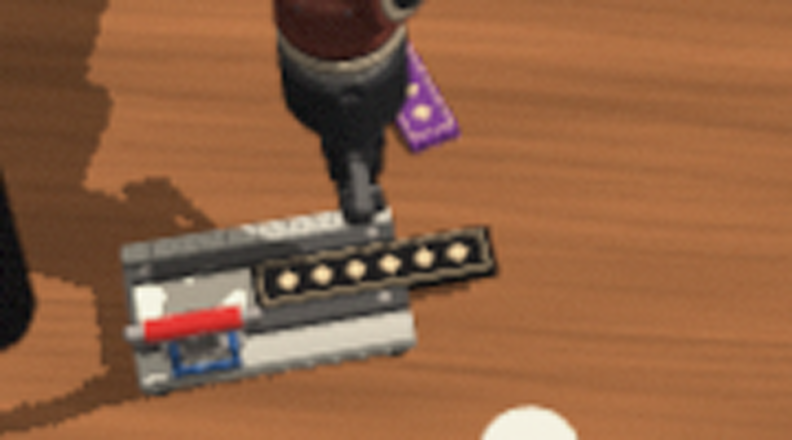

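The plate now stands about 60 mm out of the mouth, diamonds from (289,281) to (459,252) in the crop. The fingers are clear of it.

```bash
python3 - <<'E'
from h import *
d=np.load("scene1.npy",allow_pickle=True).item()
for a in ((289,281),(459,252),(374,266.5)): print(ray(d,[np.array(a)/4.4+(160,130)],.034)[0,:2].round(4))
d=cam("top");H,S,V=cv2.split(cv2.cvtColor(d["image"],cv2.COLOR_BGR2HSV))
m=((S<140)&(V>150)&(H>8)&(H<35)).astype(np.uint8)
n,l,s,c=cv2.connectedComponentsWithStats(m)
for i in range(1,n):
    if 10<=s[i][4]<60 and 270<c[i][0]<380 and 160<c[i][1]<260: print(c[i].round(1),s[i][4],ray(d,c[i],.034)[0,:2].round(4))
E
```

```text
[ 0.5739 -0.2472]
[ 0.5432 -0.1384]
[ 0.5586 -0.193 ]
[324.9 202.1] 11 [ 0.5977 -0.2008]
[328.5 217. ] 10 [ 0.5617 -0.2058]
[353.  227.7] 30 [ 0.5322 -0.2601]
```

Emit:
{"name": "drive_tool", "arguments": {"rows": [[[0.022,-0.002,0],0],[[0.022,-0.002,0],0],[[0,0,0],0],[[0,0,0],0]], "jaw": 0.25}}

```text
t: 11.8
tool_pos: [0.5456, -0.1586, 0.1631]
tool_rot: [-1.914, -2.489, 0.001]
contact_force: [0.4, 0.9, 0.2]
opening: 0.0578
grip_force: 0.0
```

Emit:
{"name": "drive_tool", "arguments": {"rows": [[[0,0.004,0],0],[[0,0,0.02],0],[[0,0,0.02],0],[[0,0,0.015],0],[[0,0,0.01],0],[[0,0,0],0],[[0,0,0],0]]}}

```text
t: 12.5
tool_pos: [0.5505, -0.1581, 0.0999]
tool_rot: [1.916, 2.489, 0.0]
contact_force: [0.3, -0.3, 0.7]
opening: 0.0641
grip_force: 0.0
```

Emit:
{"name": "drive_tool", "arguments": {"rows": [[[0,0,0.003],0],[[0,0,0],0],[[0,0,0],0],[[0,0,0],0],[[0,0,0],0],[[0,0,0],0]], "jaw": 1, "grip_force": 25}}

```text
t: 13.1
tool_pos: [0.5504, -0.158, 0.0973]
tool_rot: [1.916, 2.489, -0.0]
contact_force: [-3.4, -0.2, 5.1]
opening: 0.0347
grip_force: 30.0
```

Emit:
{"name": "drive_tool", "arguments": {"rows": [[[0.003,0,-0.0005],0],[[0.007,0,0],0],[[0.01,0,0],0],[[0.012,0,0],0],[[0.014,0,0],0],[[0.014,0,0],0],[[0.014,0,0],0],[[0.014,0,0],0],[[0.014,0,0],0],[[0.013,0,0],0]]}}

```text
t: 14.1
tool_pos: [0.52, -0.0453, 0.0968]
tool_rot: [-1.915, -2.489, 0.0]
contact_force: [-0.1, -0.7, -1.5]
opening: 0.0348
grip_force: 29.3
```

Emit:
{"name": "drive_tool", "arguments": {"rows": [[[0.01,0,0],0],[[0.005,0,-0.005],0],[[0,0,-0.02],0],[[0,0,-0.02],0],[[0,0,-0.02],0],[[0,0,-0.02],0],[[0,0,0],0]]}}

```text
t: 14.8
tool_pos: [0.519, -0.0327, 0.186]
tool_rot: [1.912, 2.484, 0.005]
contact_force: [0.7, -0.9, -1.4]
opening: 0.0353
grip_force: 29.3
```

```bash
python3 - <<'E'
from h import *
for n in("scene","top"):
    d=cam(n);np.save(n+"2.npy",d,allow_pickle=True)
    x0,y0=(160,90) if n=="scene" else (200,120)
    cv2.imwrite(f"pics/{n}2.png",d["image"][y0:y0+150,x0:x0+200])
a,b=[cv2.resize(cv2.imread(f"pics/{n}2.png"),None,fx=2,fy=3.9,interpolation=2) if 0 else cv2.resize(cv2.imread(f"pics/{n}2.png"),None,fx=1.99,fy=1.99,interpolation=2) for n in("scene","top")]
cv2.imwrite("pics/lift.png",np.hstack([a,b]))
E
```

```text
(no output)
```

View pics/lift.png

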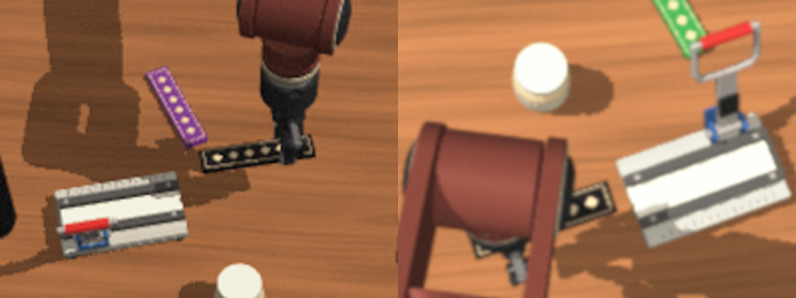

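The plate is gripped level and fully out of the channel, and the bar is still open. I'll measure its offset in the grip from the visible rear diamonds.

```bash
python3 - <<'E'
from h import *
d=np.load("scene2.npy",allow_pickle=True).item();H,S,V=cv2.split(cv2.cvtColor(d["image"],cv2.COLOR_BGR2HSV))
m=((S<130)&(V>120)).astype(np.uint8);n,l,s,c=cv2.connectedComponentsWithStats(m)
tx=np.array([-.256,.967]);ty=np.array([.967,.256])
for i in range(1,n):
    if 3<=s[i][4]<60 and 255<c[i][0]<320 and 150<c[i][1]<180:
        p=ray(d,c[i],.1227)[0,:2]; r=p-[.519,-.0327]; print(c[i].round(1),s[i][4],p.round(4),r@tx,r@ty)
E
```

```text
[294.5 160. ] 4 [ 0.5052 -0.0552] -0.018180500978443773 -0.01908454361600385
[259.5 162.5] 4 [ 0.5208 -0.1518] -0.11565105666822838 -0.028733197825573514
[299.5 164. ] 6 [ 0.518  -0.0405] -0.007329422168932931 -0.0029266668519506026
[284.8 166.2] 6 [ 0.5284 -0.0807] -0.04880756266549918 -0.003210836497408989
[292.9 164.9] 8 [ 0.5224 -0.0587] -0.026022096489963085 -0.003404562559168108
[277.  167.3] 7 [ 0.5338 -0.1021] -0.0708431028505402 -0.0034901150927862876
[269.  168.8] 13 [ 0.5406 -0.1237] -0.09353508459751454 -0.002374369139151372
[263.2 171.8] 5 [ 0.5518 -0.1388] -0.11099071227988783 0.004515558992551395
```

Emit:
{"name": "drive_tool", "arguments": {"rows": [[[0.02,0.003,0],0],[[0.035,0.006,0],0],[[0.04,0.006,0],0],[[0.04,0.006,0],0],[[0.04,0.006,0],0],[[0.033,0.006,0],0],[[0.02,0.003,0],0],[[0,0,0],-0.1],[[0,0,0],-0.137],[[0,0,0],-0.137]]}}

```text
t: 15.9
tool_pos: [0.4923, 0.1975, 0.18]
tool_rot: [-1.41, -2.804, 0.004]
contact_force: [-0.4, -0.3, -2.0]
opening: 0.0351
grip_force: 29.3
```

Emit:
{"name": "drive_tool", "arguments": {"rows": [[[0,0,0],-0.137],[[0,0,0],-0.137],[[0,0,0],-0.137],[[0,0,0],-0.137],[[0,0,0],-0.137],[[0,0,0],-0.137],[[0,0,0],-0.037],[[0,0,0],0],[[0,0,0],0]]}}

```text
t: 16.8
tool_pos: [0.4927, 0.1972, 0.1808]
tool_rot: [-0.125, -3.137, 0.001]
contact_force: [0.2, 0.6, -2.0]
opening: 0.0348
grip_force: 29.3
```

Emit:
{"name": "drive_tool", "arguments": {"rows": [[[-0.0025,0,0.01],0],[[0,0,0.02],0],[[0,0,0.02],0],[[0,0,0.02],0],[[0,0,0.014],0],[[0,0,0],0],[[0,0,0],0]]}}

```text
t: 17.5
tool_pos: [0.4959, 0.1972, 0.098]
tool_rot: [-0.124, -3.139, 0.0]
contact_force: [0.4, 0.7, -0.5]
opening: 0.035
grip_force: 29.3
```

```bash
python3 - <<'E'
from h import *
for n in("scene","top"):
    d=cam(n);np.save(n+"3.npy",d,allow_pickle=True)
    x0,y0=(355,150) if n=="scene" else (90,180)
    cv2.imwrite(f"pics/{n}3.png",cv2.resize(d["image"][y0:y0+110,x0:x0+110],None,fx=3.6,fy=3.6,interpolation=2))
cv2.imwrite("pics/pre.png",np.hstack([cv2.imread(f"pics/{n}3.png") for n in("scene","top")]))
E
```

View pics/pre.png

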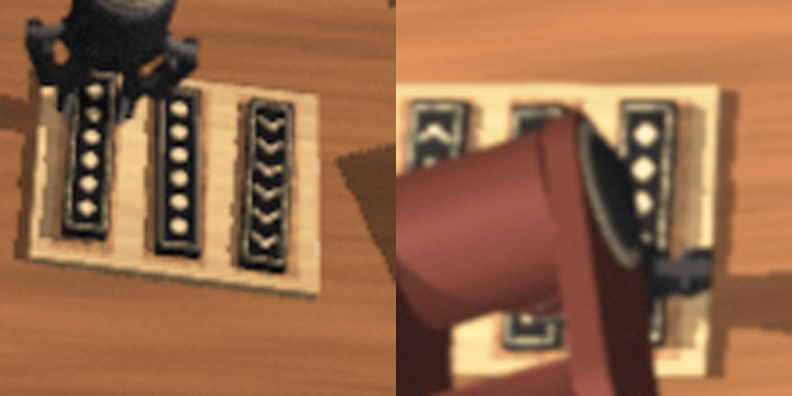

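The plate hovers over the empty strip about 10 mm above the cork. I'll check lateral and length centring in each view against that view's own cork centre.

```bash
python3 - <<'E'
from h import *
z=.098-.0973+.034
b=-.08;u=np.array([np.cos(b),np.sin(b)]);v=np.array([-u[1],u[0]])
for n,P,o,cork in (("scene",[(87,207),(88,184),(90,160),(90,136)],(355,150),(.5323,.1966)),("top",[(248,132),(247.5,168),(246,203)],(90,180),(.5338,.1919))):
    d=np.load(n+"3.npy",allow_pickle=True).item()
    w=ray(d,np.array(P)/3.6+o,z)[:,:2]-cork
    print(n,(w@u).round(4),(w@v).round(4))
E
```

```text
scene [ 0.0572  0.0356  0.0126 -0.0106] [-0.0005 -0.0009 -0.0005 -0.0016]
top [0.0586 0.035  0.0123] [ 0.0006 -0.0004 -0.0007]
```

Centred within about 1.5 mm, so I'll lower it.

Emit:
{"name": "drive_tool", "arguments": {"rows": [[[0.001,0.0005,0.004],0],[[0,0,0.003],0],[[0,0,0.0015],0],[[0,0,0],0],[[0,0,0],0]]}}

```text
t: 18.1
tool_pos: [0.4948, 0.1978, 0.0897]
tool_rot: [-0.124, -3.139, 0.0]
contact_force: [-0.8, 0.3, -1.8]
opening: 0.0351
grip_force: 29.3
```

Emit:
{"name": "drive_tool", "arguments": {"rows": [[[0,0,0.001],0],[[0,0,0],0],[[0,0,0],0]]}}

```text
t: 18.4
tool_pos: [0.4949, 0.1978, 0.0887]
tool_rot: [0.124, 3.139, 0.0]
contact_force: [-0.3, 0.3, -1.2]
opening: 0.0353
grip_force: 29.3
```

Emit:
{"name": "drive_tool", "arguments": {"rows": [[[0,0,0.001],0],[[0,0,0],0],[[0,0,0],0]]}}

```text
t: 18.7
tool_pos: [0.4949, 0.1978, 0.0877]
tool_rot: [-0.124, -3.139, 0.0]
contact_force: [-0.6, -0.3, -1.5]
opening: 0.035
grip_force: 29.3
```

Emit:
{"name": "drive_tool", "arguments": {"rows": [[[0,0,0.0005],0],[[0,0,0],0],[[0,0,0],0]]}}

```text
t: 19.0
tool_pos: [0.495, 0.1979, 0.0876]
tool_rot: [0.124, 3.139, 0.0]
contact_force: [-1.0, -0.5, 1.9]
opening: 0.0352
grip_force: 29.7
```

Emit:
{"name": "drive_tool", "arguments": {"rows": [[[0,0,0],0],[[0,0,0],0],[[0,0,0],0],[[0,0,0],0]], "jaw": 0.42}}

```text
t: 19.4
tool_pos: [0.4949, 0.1978, 0.0871]
tool_rot: [0.124, 3.139, 0.0]
contact_force: [-0.3, -0.8, 0.4]
opening: 0.0496
grip_force: 0.0
```

Emit:
{"name": "drive_tool", "arguments": {"rows": [[[0,0,-0.005],0],[[0,0,-0.015],0],[[0,0,-0.03],0],[[0,0,-0.04],0],[[0,0,-0.04],0],[[0.03,0,-0.03],0],[[0.045,0,0],0],[[0.03,0,0],0],[[0,0,0],0],[[0,0,0],0]]}}

```text
t: 20.4
tool_pos: [0.3901, 0.2062, 0.2486]
tool_rot: [0.123, 3.136, 0.001]
contact_force: [0.7, -1.1, 0.7]
opening: 0.0494
grip_force: 0.0
```

```bash
python3 - <<'E'
from h import *
d=cam("scene");np.save("scene4.npy",d,allow_pickle=True)
a=cv2.resize(d["image"][150:240,355:455],None,fx=4.6,fy=4.6,interpolation=2);b=cv2.resize(d["image"][120:260,120:260],None,fx=2.2,fy=2.2)
a=a[:410];b=cv2.copyMakeBorder(b,0,410-b.shape[0],0,0,0);cv2.imwrite("pics/fin.png",np.hstack([a,b]))
E
```

```text
(no output)
```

View pics/fin.png

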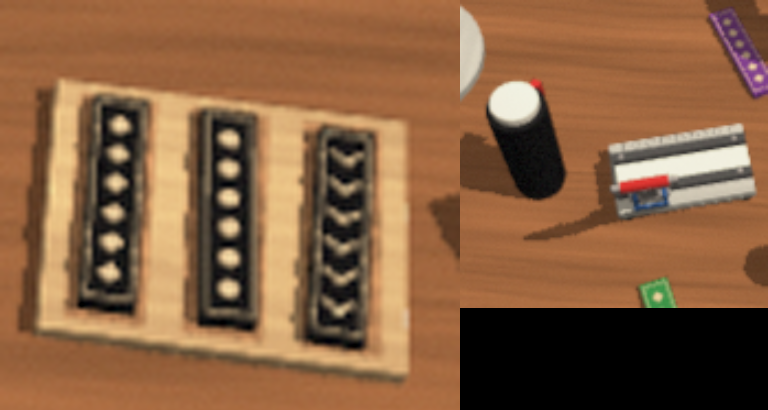

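The plate lies face up, square and centred on the empty strip at crop (115,200). The neighbouring plates haven't moved and the bar stands open, so I'm handing in.

```bash
python3 -c "
from station import ctrl
print(ctrl.finish_job())"
```

```text
the job is handed in; nothing more can be done
None
```

I handed the job in at about 20 s: the clamp bar stands open, and the plate was drawn out through the mouth and lies face up, centred to within about 2 mm on the empty cork strip, with the neighbouring plates unmoved.

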